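# Pack wedge reagent cartridges head to tail in the kit tray

### The arm

A 7-joint arm with a two-finger parallel gripper is mounted at the origin on a cart in front of the work surface, level with it; the furniture and walls round the work are solid. World frame = base frame: x ahead of the robot, y to its left, z up, the work surface at z = 0. Lengths are in m, angles in rad, forces in N, time in s.
With the tool pointing down it reaches from about 0.425 to 0.825 m from the base axis. Payload 3.6 kg.
Tool frame: the origin (TCP) lies on the mounting face of the last link; the fingertips stand 173 mm ahead of it and the grasp point (between the pads) lies 155 mm ahead of it; z points along the fingers, y is the line along which they close (so a half turn about z gives the same grasp; the last joint's range is limited). The gripper opens to 85 mm and grips with 20 to 120 N. Pads are 22 mm wide; open, the fingers measure 114 mm over their backs; the gripper's body (76 mm by 85 mm) begins 54 mm behind the grasp point. The pads swing forward as they close: fully open they stand 13 mm farther back than shut.
Start: joints at [1.218, 0.615, -0.013, 1.423, 0.008, 1.103, -0.04], TCP at [0.208, -0.616, 0.405] pointing down, gripper open.
Joint ranges: [-3.12, 3.12], [-0.3, 2.06], [-1.34, 1.32], [0.26, 2.42], [-1.36, 4.5], [0.01, 1.98], [-2.84, 2.84]. Speed limits (rad/s): [2.79, 2.79, 3.14, 3.14, 3.14, 3.14, 3.14].

### API

Orientations are given as a 3x3 rotation matrix whose columns are the frame's x, y, z axes.
In Python, from bench import observe, vision, job gives the robot as it stands. The module is installed in compiled form; this text tells all that it offers.
- The arm moves only by the tool jog_arm, never from a script. Its argument "commands" is a list of rows, each an object with "linear": the shift along the tool's x, y, z in fractions of the full range, 1 being 80 cm, a list of three; "rot": the turn, a rotation vector about the tool's x, y, z in shares of pi rad (1.0 is pi rad), a list of three; "gripper": the opening, from -1 (shut) to 1 (fully open). In form: [{"linear": [dx, dy, dz], "rot": [rx, ry, rz], "gripper": gripper}, ...]. A call has 1 to 12 rows; each row is the pose to reach, as a shift and turn from the pose commanded when the call began, along the tool's axes at that moment; what a row does not reach only later rows make up. A row lasts 1/12 s, in which the tool goes at most 41.7 mm and 7.16 degrees, less where a joint would pass 70% of its speed; a pose out of reach is approached as far as the arm can. A call with a gripper value outside its range is refused whole. The fingers move at their own pace and stop on an object; "newtons" is the grip in N (left out, the last holds). Time passes only in rows, so rows that repeat a pose let the fingers close. It gives the time, the measured TCP pose, the force, the opening and the grip force at its end, in the units of the state.
- observe(): the state, without advancing time (a new reading comes with each control period).
- vision.snapshot(name): name is "scene" or "top" or "wrist"; returns a dict with "color" (400x640x3 uint8, blue, green, red), "K" (3x3 intrinsics, pixels), "R" (3x3) and "t" (3): a world point X has camera coordinates R X + t. Camera axes: x right, y down, z forward; pixel columns grow to the right and rows downward; lengths in m; the calibration is good to about 2 mm. A picture is of the moment at which its call begins. There is no depth.
- job.job_done(): hands the job in; it is judged then, once.
The state is a dict: "clock": time; "joints": joint angles; "joint_vel": joint speeds; "tau": joint torques, N m; "position": TCP position; "tool_rot": TCP orientation; "wrist_force": force on the tool from outside, world axes, zero at the start; "torque": the same for the moment, N m; "gripper_width": opening from 0.0 (shut) to 1.0 (fully open); "grip_force": force on a finger pad.
Only numpy, scipy, OpenCV 4.12 (cv2) and the standard library are available. Lean on these libraries where they do the work, as an engineer would, in place of code of your own. Each camera call takes 0.05 s, during which the arm holds its last target. There are 200 camera calls.

### The job

Pack the four wedge-shaped reagent cartridges for the analyser into the grey tray, standing upright side by side across it and alternately head to tail (wide end next to narrow end), so that together they fill it. The single-cap cartridge goes at the end with the black pull handle and the three-cap cartridge at the other end; the foil-sealed one goes between the single-cap and the two-cap cartridge. Keep the cartridges upright all the time and leave the bottle, the timer and the slide box where they are.

Things in the scene. Friction and masses are not known exactly. Their poses are not given: they have to be found in the camera images.
- tray: grey open tray, fixed to the bench. Origin: centre of its underside. Inside 110 mm (x) by 170 mm (y), floor 3 mm thick, walls 4 mm thick, 28 mm high. Black pull handle on the end wall at -y, sticking out 28 mm; the wall at +y is plain. Packed head to tail, lengths along x, the cartridges take 146 mm of the 170 mm: evenly spaced origins y = -58, -19, +19, +58 mm, x alternately +14 and -14 mm
- cart_one: single-cap cartridge: one black screw cap, 25 mm across, on top. White upright wedge, 100 mm long, 44 mm wide at one end, 24 mm at the other, body 55 mm high, lower edges bevelled 4 mm. Origin: on the underside, below the grip fin. +x: along the length to the wide end (end faces at x = +36 and -64 mm); z up
- cart_foil: foil-sealed cartridge: no caps, silvery foil on top. Body, origin and axes as cart_one. Every cartridge has an upright grip fin on top, over its origin: 10 mm thick along x, 24 mm wide along y, from 55 mm to 87 mm above the underside. The caps lie between fin and narrow end and stand up only 7 mm (to 62 mm). Each weighs 80 to 170 g
- cart_two: two-cap cartridge: two black screw caps, about 20 mm across, in a row on top. Body, fin, origin and axes as cart_one and cart_foil
- cart_three: three-cap cartridge: three small black screw caps, 14 mm across, in a row on top. Body, fin, origin and axes as cart_one and cart_foil
- buffer_bottle: bystander: clear bottle with a blue cap, 60 mm across, 125 mm high; origin at the centre of its underside; stays where it is
- timer: bystander: white bench timer, 58 x 64 x 18 mm; origin at the centre of its underside; stays where it is
- slide_box: bystander: green box for slides, 35 x 85 x 36 mm; origin at the centre of its underside; stays where it is

How it is judged:
At the end, for the whole second after the job is handed in: From the handle end: single-cap, foil-sealed, two-cap, three-cap, flat on the floor (4 mm), at rest, origins 36-66, 2-32, 2-32, 36-66 mm from mid-tray along the row and 4-24 mm across it, wide ends alternately to either side (any may begin), lengths across within 0.25 rad (y of cart_one in the frame of tray between -0.066 and -0.036 m and z of cart_one in the frame of tray between 0 and 0.007 m and angle between each of cart_one, cart_foil, cart_two, cart_three's own z axis and vertical below 0.1 rad and angle between the x axis of each of cart_one, cart_foil, cart_two, cart_three and the x axis of tray, either way round below 0.25 rad and linear speed of each of cart_one, cart_foil, cart_two, cart_three below 0.02 m/s and y of cart_foil in the frame of tray between -0.032 and -0.002 m and z of cart_foil in the frame of tray between 0 and 0.007 m and y of cart_two in the frame of tray between 0.002 and 0.032 m and z of cart_two in the frame of tray between 0 and 0.007 m and y of cart_three in the frame of tray between 0.036 and 0.066 m and z of cart_three in the frame of tray between 0 and 0.007 m and ((x of cart_one in the frame of tray between 0.004 and 0.024 m and x of cart_foil in the frame of tray between -0.024 and -0.004 m and x of cart_two in the frame of tray between 0.004 and 0.024 m and x of cart_three in the frame of tray between -0.024 and -0.004 m) or (x of cart_one in the frame of tray between -0.024 and -0.004 m and x of cart_foil in the frame of tray between 0.004 and 0.024 m and x of cart_two in the frame of tray between -0.024 and -0.004 m and x of cart_three in the frame of tray between 0.004 and 0.024 m))); the robot touches nothing.
It fails at once if the buffer bottle is moved more than 3 cm from its place (distance of buffer_bottle from where it was at the start of the episode above 0.03 m).
It fails at once if the timer is moved more than 3 cm from its place (distance of timer from where it was at the start of the episode above 0.03 m).
It fails at once if the slide box is moved more than 3 cm from its place (distance of slide_box from where it was at the start of the episode above 0.03 m).
It fails at once if a cartridge is tipped more than 45 degrees (angle between any of cart_one, cart_foil, cart_two, cart_three's own z axis and vertical above 0.8 rad).
It also fails if it takes over 96 s, if anything falls off the work surface, if the arm or the gripper's body presses on something with over 40 N, if the wrist force passes 120 N, or if a joint passes its speed limit or range.

## Working session

There is one attempt and no reset: what is moved stays moved. The work goes in short steps, Python scripts to look and compute and a tool call to move; the robot and the scene stay as the last step left them, time stands still between calls to the robot, and variables do not carry over. Pictures are saved under pics/ and viewed, at most 14 in all, crops included, and the job is handed in when it is done.

Besides the shell and the picture viewer there is one more tool, called after "Call:" by a JSON object that holds its "api" and its "payload", one argument or row to a line. jog_arm: Moves the arm, as the interface text tells. Its arguments: {"type":"object","properties":{"commands":{"type":"array","items":{"type":"object","properties":{"linear":{"type":"array","items":{"type":"number"}},"rot":{"type":"array","items":{"type":"number"}},"gripper":{"type":"number"}}}},"newtons":{"type":"number"}},"required":["commands"]}

```bash
mkdir -p pics
python3 - <<'E'
from bench import observe, vision, job
import cv2,numpy as np,pickle
np.set_printoptions(precision=4,suppress=True)
for n in ["scene","top"]:
    s=vision.snapshot(n); cv2.imwrite(f"pics/{n}0.png",s["color"]); pickle.dump(s,open(f"{n}0.pkl","wb"))
    print(n,s["K"],s["R"],s["t"])
o=observe()
for k in o: print(k,o[k])
E
```

```text
scene [[519.3586   0.     315.3995]
 [  0.     519.3586 196.1048]
 [  0.       0.       1.    ]] [[-0.586  -0.8103  0.0092]
 [-0.4153  0.2906 -0.862 ]
 [ 0.6958 -0.509  -0.5067]] [0.1273 0.3026 0.9239]
top [[507.7262   0.     315.1064]
 [  0.     507.7262 191.9632]
 [  0.       0.       1.    ]] [[-0.0778 -0.997  -0.0032]
 [-0.9748  0.0768 -0.2093]
 [ 0.2089 -0.0131 -0.9778]] [-0.182   0.5376  1.3993]
clock 0.1
joints [ 1.2185  0.6159 -0.0126  1.4247  0.0081  1.1034 -0.0404]
joint_vel [-0.0004 -0.0024 -0.001  -0.0037  0.0008 -0.0001 -0.0002]
tau [  0.0023 -47.038    0.2608 -17.1571   0.0101   0.0059   0.    ]
position [ 0.2079 -0.6155  0.4036]
tool_rot [[ 0.9474  0.3201 -0.0008]
 [ 0.3201 -0.9474  0.0022]
 [-0.     -0.0024 -1.    ]]
wrist_force [-0.1371 -0.0976 -0.2916]
torque [-0.0387  0.0097 -0.0103]
grip_force 0.0
gripper_width 1.003078944338792
```

View pics/top0.png

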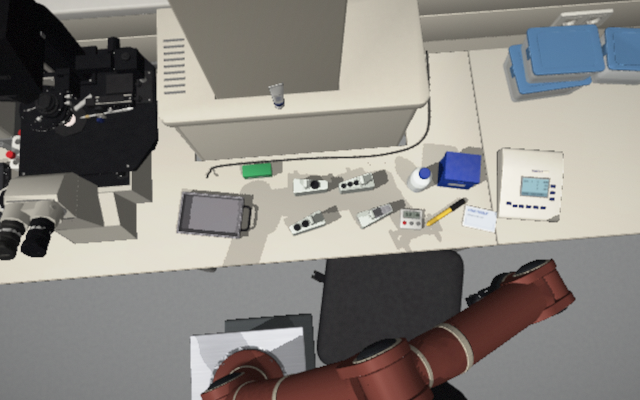

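View pics/scene0.png

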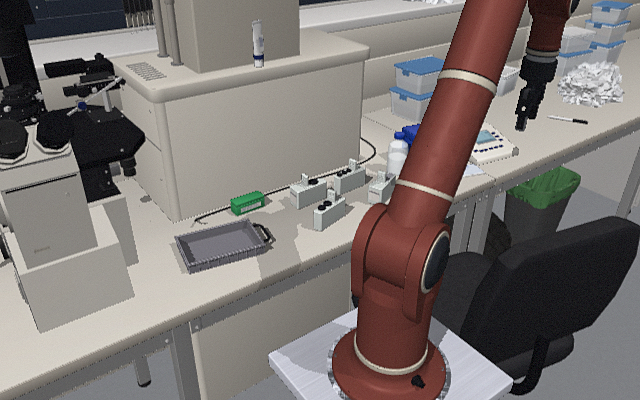

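The top view shows the tray at (215,214), with its handle to the right at (250,217). The single-cap cartridge is at (312,185), another multi-cap at (357,183), one at (312,222) and one at (378,213). The scene view shows the same layout partly hidden by the arm.

Run:
```python
import cv2,pickle
s=pickle.load(open("top0.pkl","rb"));c=s["color"]
cv2.imwrite("pics/crop_c.png",cv2.resize(c[165:245,280:440],None,fx=5,fy=5,interpolation=cv2.INTER_CUBIC))
cv2.imwrite("pics/crop_t.png",cv2.resize(c[155:245,165:285],None,fx=6,fy=6,interpolation=cv2.INTER_CUBIC))
```

```text
(no output)
```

View pics/crop_c.png

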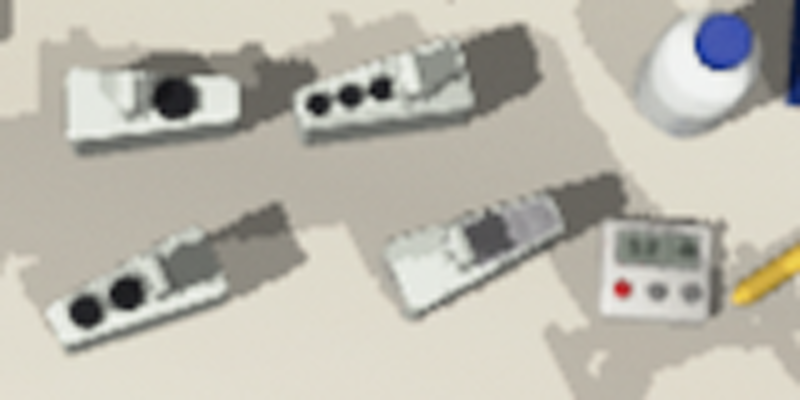

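View pics/crop_t.png

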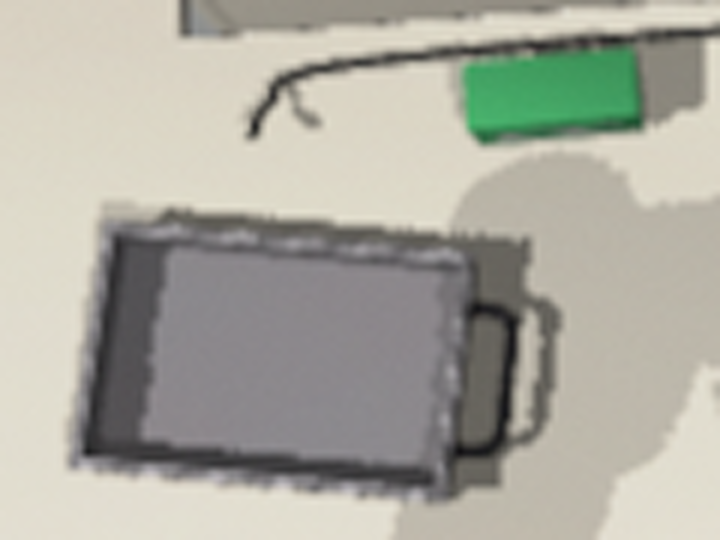

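```bash
cat > h.py <<'E'
import numpy as np,cv2,pickle
from bench import observe,vision,job
from scipy.spatial.transform import Rotation as Ro
np.set_printoptions(precision=4,suppress=True)
def ray(s,uv,z):
    uv=np.atleast_2d(np.float64(uv)); d=np.c_[uv,np.ones(len(uv))]@np.linalg.inv(s["K"]).T@s["R"]
    c=-s["R"].T@s["t"]; return c+d*((z-c[2])/d[:,2:])
def pose(wide,narrow):
    "origin xy and heading from midpoints of wide and narrow end edges at z of body top"
    w,n=np.array(wide)[:2],np.array(narrow)[:2]; x=(w-n)/np.linalg.norm(w-n)
    return (w+n)/2+.014*x, np.arctan2(x[1],x[0]), np.linalg.norm(w-n)
def go(xyz,phi):
    "shift (cm) and turn for the tool from present pose to TCP xyz, pointing down, tool y axis at world angle phi (mod pi)"
    o=observe(); R=np.array(o["tool_rot"]); p=np.array(o["position"])
    best=None
    for k in (0,np.pi,):
        y=np.array([np.cos(phi+k),np.sin(phi+k),0]); z=np.array([0,0,-1.]); T=np.c_[np.cross(y,z),y,z]
        r=Ro.from_matrix(R.T@T).as_rotvec()
        print("lin",R.T@(np.array(xyz)-p)*100,"rot",r)
E
python3 - <<'E'
from h import *
s=pickle.load(open("top0.pkl","rb"))
def C(l): return np.array(l)/5+[280,165]
D={"one":([(68,68),(70,140)],[(238,77),(240,125)]),"three":([(462,45),(475,105)],[(295,95),(303,132)]),
"two":([(200,228),(228,295)],[(48,310),(70,348)]),"foil":([(386,240),(415,313)],[(555,192),(563,232)])}
for k,(w,n) in D.items():
    print(k,*pose(ray(s,C(w),.055).mean(0),ray(s,C(n),.055).mean(0)))
# tray outer rim corners z=.028, order: handle end top, handle end bottom, far bottom, far top
t=ray(s,np.array([(470,250),(445,497),(75,465),(105,225)])/6+[165,155],.028)
print(t, t.mean(0)); print("y ang", (t[2:].mean(0)-t[:2].mean(0)))
for n,p,z in (("bottle",(723,40),.125),("timer",(655,265),.018)): print(n,ray(s,C([p]),z))
print(ray(s,np.array([(550,90)])/6+[165,155],.036))
w=vision.snapshot("wrist"); o=observe(); R=np.array(o["tool_rot"])
c=-w["R"].T@w["t"]; print("cam in tool",R.T@(c-o["position"]),(w["R"]@R).T,w["K"])
E
```

```text
one [ 0.5429 -0.1986] 1.5098987965532351 0.0978888506936786
three [ 0.5386 -0.3588] -1.42093822791371 0.10058090444736767
two [ 0.4359 -0.2075] -1.2341743683277846 0.09578961982501497
foil [ 0.4409 -0.3778] 1.8795721788991484 0.09830987913237547
[[ 0.5303 -0.0138  0.028 ]
 [ 0.4107  0.004   0.028 ]
 [ 0.44    0.1803  0.028 ]
 [ 0.5567  0.1632  0.028 ]] [0.4844 0.0835 0.028 ]
y ang [0.0278 0.1767 0.    ]
bottle [[ 0.5366 -0.5268  0.125 ]]
timer [[ 0.4308 -0.4963  0.018 ]]
[[ 0.6054 -0.0577  0.036 ]]
cam in tool [ 0.066  -0.0004  0.0309] [[-0.0009 -0.965  -0.2624]
 [ 1.     -0.0008 -0.0004]
 [ 0.0002 -0.2624  0.965 ]] [[329.7632   0.     318.3778]
 [  0.     329.7632 203.8577]
 [  0.       0.       1.    ]]
```

```bash
python3 -c "
from h import *
go([.49,-.28,.40],-1.5)"
```

```text
lin [ 37.4612 -22.7637   0.4249] rot [-0.002   0.0003  0.255 ]
lin [ 37.4612 -22.7637   0.4249] rot [-0.0004 -0.0029 -2.8866]
```

The manual's scale: shifts go in shares of 80 cm and turns go in shares of pi rad. Converting my numbers, 37.5 cm is 0.4688, 27 cm is 0.3375, 0.255 rad is 0.0812.

Call:
{"api": "jog_arm", "payload": {
  "commands": [
    {"linear":[0.1125,-0.0688,0],"rot":[0,0,0.0191],"gripper":1},
    {"linear":[0.225,-0.1375,0],"rot":[0,0,0.0382],"gripper":1},
    {"linear":[0.3375,-0.2063,0],"rot":[0,0,0.0637],"gripper":1},
    {"linear":[0.4688,-0.285,0.005],"rot":[0,0,0.0812],"gripper":1},
    {"linear":[0.4688,-0.285,0.005],"rot":[0,0,0.0812],"gripper":1},
    {"linear":[0.4688,-0.285,0.005],"rot":[0,0,0.0812],"gripper":1},
    {"linear":[0.4688,-0.285,0.005],"rot":[0,0,0.0812],"gripper":1},
    {"linear":[0.4688,-0.285,0.005],"rot":[0,0,0.0812],"gripper":1},
    {"linear":[0.4688,-0.285,0.005],"rot":[0,0,0.0812],"gripper":1},
    {"linear":[0.4688,-0.285,0.005],"rot":[0,0,0.0812],"gripper":1},
    {"linear":[0.4688,-0.285,0.005],"rot":[0,0,0.0812],"gripper":1},
    {"linear":[0.4688,-0.285,0.005],"rot":[0,0,0.0812],"gripper":1}
  ]
}}

```text
clock: 1.15
position: [0.4948, -0.2728, 0.4003]
tool_rot: [[0.997, 0.083, 0.003], [0.083, -0.997, 0.005], [0.003, -0.005, -1.0]]
wrist_force: [0.2, 0.1, -0.4]
gripper_width: 0.998
grip_force: 0.0
```

Run:
```python
from h import *
s=vision.snapshot("wrist"); pickle.dump(s,open("w1.pkl","wb"))
cv2.imwrite("pics/w1.png",s["color"])
print(observe()["position"])
```

```text
[ 0.4925 -0.2761  0.4003]
```

View pics/w1.png

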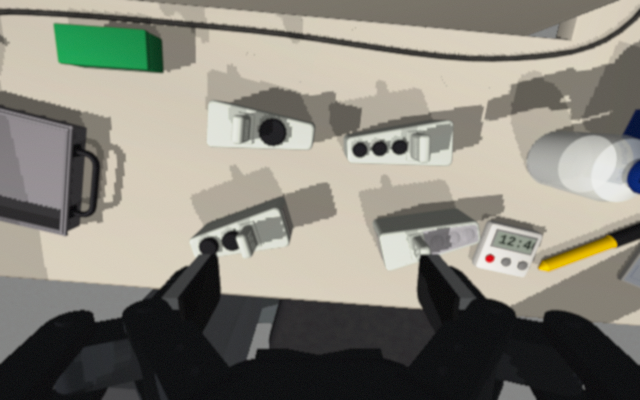

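The wrist view shows one at (260,125), three at (400,143), two at (240,233) and foil at (430,237). The tray's handle end is at (75,180).

Run:
```python
from h import *
s=pickle.load(open("w1.pkl","rb"))
im=cv2.resize(s["color"][85:285,180:500],None,fx=2.5,fy=2.5,interpolation=cv2.INTER_CUBIC)
cv2.imwrite("pics/w1c.png",im)
```

```text
(no output)
```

View pics/w1c.png

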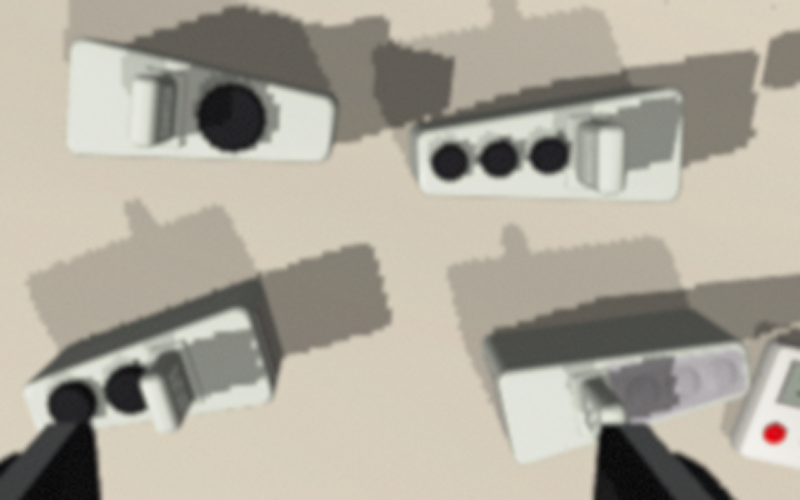

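Run:
```python
from h import *
s=pickle.load(open("w1.pkl","rb"))
D={"one":([(72,41),(68,153)],[(334,99),(327,160)]),"three":([(680,92),(680,200)],[(415,128),(423,193)]),
"two":([(248,308),(272,402)],[(27,388),(42,428)]),"foil":([(500,373),(520,462)],[(742,343),(748,392)])}
for k,(w,n) in D.items():
    W,N=[ray(s,np.array(q)/2.5+[180,85],.055) for q in (w,n)]
    print(k,*pose(W.mean(0),N.mean(0)),np.linalg.norm(W[0]-W[1]),np.linalg.norm(N[0]-N[1]))
# fin top centres z=.087 (one, three, two)
print(ray(s,np.array([(146,111),(609,158),(161,404)])/2.5+[180,85],.087))
print("tray rim handle end outer", ray(s,[(85,128),(68,234)],.028))
```

```text
one [ 0.5427 -0.1986] 1.5341672793969554 0.09750170343963865 0.040788544280584364 0.022619923632742598
three [ 0.5402 -0.3581] -1.4348541346862071 0.09813454168033715 0.04030597131765495 0.02463878579830767
two [ 0.438  -0.2077] -1.2479095015349655 0.09615368264868818 0.04089910662850051 0.018199690677582616
foil [ 0.441  -0.3763] 1.8858130695524655 0.09615080453919155 0.04071931985385184 0.021546325662041628
[[ 0.5435 -0.1998  0.087 ]
 [ 0.5409 -0.3568  0.087 ]
 [ 0.4384 -0.2074  0.087 ]]
tray rim handle end outer [[ 0.5285 -0.0305  0.028 ]
 [ 0.4114 -0.0002  0.028 ]]
```

```bash
python3 -c "
from h import *
go([.49,.085,.40],-1.5)"
```

```text
lin [  2.5812 -36.0232   0.1067] rot [-0.0022 -0.0005  0.0078]
lin [  2.5812 -36.0232   0.1067] rot [ 0.0008 -0.0035 -3.1338]
```

Call:
{"api": "jog_arm", "payload": {
  "commands": [
    {"linear":[0.0075,-0.1125,0],"rot":[0,0,0],"gripper":1},
    {"linear":[0.015,-0.225,0],"rot":[0,0,0],"gripper":1},
    {"linear":[0.0225,-0.3375,0],"rot":[0,0,0],"gripper":1},
    {"linear":[0.0325,-0.45,0],"rot":[0,0,0],"gripper":1},
    {"linear":[0.0325,-0.45,0],"rot":[0,0,0],"gripper":1},
    {"linear":[0.0325,-0.45,0],"rot":[0,0,0],"gripper":1},
    {"linear":[0.0325,-0.45,0],"rot":[0,0,0],"gripper":1},
    {"linear":[0.0325,-0.45,0],"rot":[0,0,0],"gripper":1},
    {"linear":[0.0325,-0.45,0],"rot":[0,0,0],"gripper":1},
    {"linear":[0.0325,-0.45,0],"rot":[0,0,0],"gripper":1},
    {"linear":[0.0325,-0.45,0],"rot":[0,0,0],"gripper":1},
    {"linear":[0.0325,-0.45,0],"rot":[0,0,0],"gripper":1}
  ]
}}

```text
clock: 2.2
position: [0.4909, 0.0791, 0.4006]
tool_rot: [[0.998, 0.068, -0.0], [0.068, -0.998, -0.002], [-0.001, 0.002, -1.0]]
wrist_force: [-0.5, -0.4, -0.9]
gripper_width: 1.004
grip_force: 0.0
```

Run:
```python
from h import *
vision.snapshot("wrist");vision.snapshot("wrist")
s=vision.snapshot("wrist"); pickle.dump(s,open("w2.pkl","wb"))
cv2.imwrite("pics/w2.png",cv2.resize(s["color"][50:300,130:510],None,fx=2,fy=2,interpolation=cv2.INTER_CUBIC))
print(observe()["position"])
```

```text
[0.491  0.0788 0.4007]
```

View pics/w2.png

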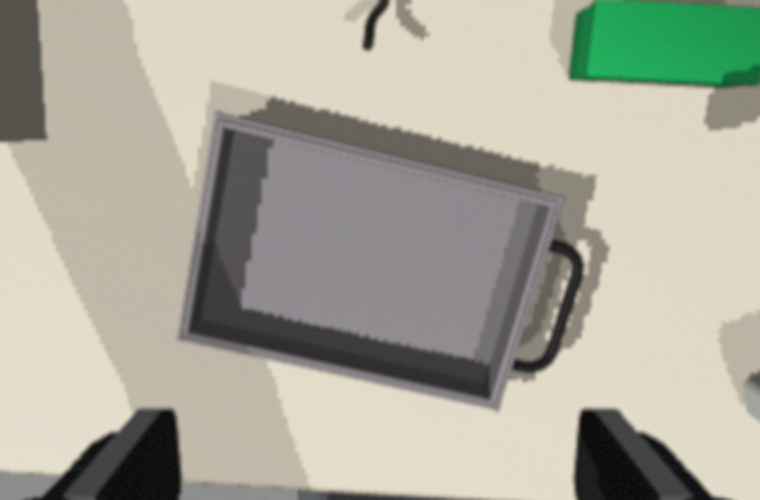

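```bash
cat >> h.py <<'E'
TC=np.array([.484,.084]);TA=-.155
def tr(x,y):
    c,s=np.cos(TA),np.sin(TA); return TC+[c*x-s*y,s*x+c*y]
E
python3 - <<'E'
from h import *
s=pickle.load(open("w2.pkl","rb"))
t=ray(s,np.array([(217,112),(566,197),(498,410),(180,340)])/2+[130,50],.028)[:,:2]
print(t,t.mean(0))
y=(t[0]+t[3]-t[1]-t[2])/2;x=(t[0]+t[1]-t[2]-t[3])/2
print(np.linalg.norm(x),np.linalg.norm(y),np.arctan2(x[1],x[0]),np.arctan2(y[1],y[0])-np.pi/2)
E
```

```text
[[ 0.5593  0.1623]
 [ 0.529  -0.0167]
 [ 0.4089  0.0047]
 [ 0.4388  0.1821]] [0.484  0.0831]
0.12208608626581277 0.18074275496265582 -0.1701227106380118 -0.1671035881737255
```

```bash
sed -i 's/^TC=.*/TC=np.array([.484,.0833]);TA=-.165/' h.py; python3 -c "
from h import *
go([.441,-.3763,.29],1.886-np.pi)"
```

```text
lin [-8.0037 45.068  11.1212] rot [ 0.0011  0.0003 -0.2488]
lin [-8.0037 45.068  11.1212] rot [ 0.0004 -0.0016  2.8928]
```

Scaled: 45.1 cm is 0.5638, 36 cm is 0.45, -0.249 rad is -0.0793.

Call:
{"api": "jog_arm", "payload": {
  "commands": [
    {"linear":[-0.0188,0.1125,0],"rot":[0,0,-0.0318],"gripper":0.2},
    {"linear":[-0.0375,0.225,0],"rot":[0,0,-0.0637],"gripper":0.2},
    {"linear":[-0.0563,0.3375,0.0375],"rot":[0,0,-0.0793],"gripper":0.2},
    {"linear":[-0.075,0.45,0.0875],"rot":[0,0,-0.0793],"gripper":0.2},
    {"linear":[-0.1,0.5638,0.1388],"rot":[0,0,-0.0793],"gripper":0.2},
    {"linear":[-0.1,0.5638,0.1388],"rot":[0,0,-0.0793],"gripper":0.2},
    {"linear":[-0.1,0.5638,0.1388],"rot":[0,0,-0.0793],"gripper":0.2},
    {"linear":[-0.1,0.5638,0.1388],"rot":[0,0,-0.0793],"gripper":0.2},
    {"linear":[-0.1,0.5638,0.1388],"rot":[0,0,-0.0793],"gripper":0.2},
    {"linear":[-0.1,0.5638,0.1388],"rot":[0,0,-0.0793],"gripper":0.2},
    {"linear":[-0.1,0.5638,0.1388],"rot":[0,0,-0.0793],"gripper":0.2},
    {"linear":[-0.1,0.5638,0.1388],"rot":[0,0,-0.0793],"gripper":0.2}
  ]
}}

```text
clock: 3.35
position: [0.4386, -0.3822, 0.2879]
tool_rot: [[0.953, 0.304, -0.004], [0.304, -0.953, -0.004], [-0.005, 0.003, -1.0]]
wrist_force: [-0.4, -0.4, 0.5]
gripper_width: 0.598
grip_force: 0.0
```

Call:
{"api": "jog_arm", "payload": {
  "commands": [
    {"linear":[0,0,0],"rot":[0,0,0],"gripper":0.2},
    {"linear":[0,0,0],"rot":[0,0,0],"gripper":0.2},
    {"linear":[0,0,0],"rot":[0,0,0],"gripper":0.2},
    {"linear":[0,0,0],"rot":[0,0,0],"gripper":0.2},
    {"linear":[0,0,0],"rot":[0,0,0],"gripper":0.2},
    {"linear":[0,0,0],"rot":[0,0,0],"gripper":0.2}
  ]
}}

```text
clock: 3.85
position: [0.4436, -0.373, 0.2903]
tool_rot: [[0.949, 0.317, 0.001], [0.317, -0.949, 0.0], [0.001, 0.0, -1.0]]
wrist_force: [-0.7, 0.9, -0.4]
gripper_width: 0.598
grip_force: 0.0
```

Run:
```python
from h import *
s=vision.snapshot("wrist"); pickle.dump(s,open("w3.pkl","wb"))
cv2.imwrite("pics/w3.png",s["color"])
go([.441,-.3763,.239],1.886-np.pi)
```

```text
lin [-0.3315  0.206   5.1235] rot [ 0.0002 -0.0006  0.0066]
lin [-0.3315  0.206   5.1235] rot [ 0.001   0.0004 -3.135 ]
```

View pics/w3.png

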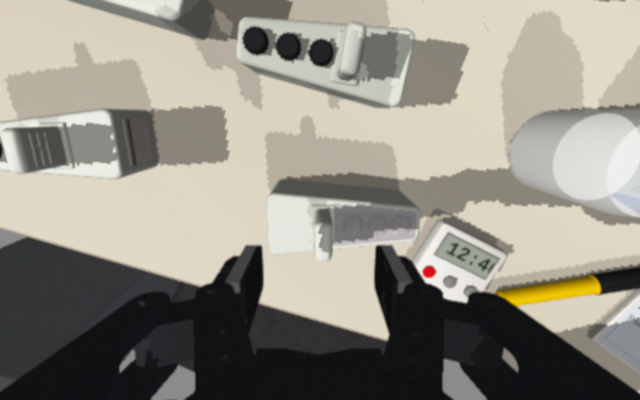

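The fin (323,232) lies centred between the fingers at (250 and 390). I descend and check the settling.

Scaled: 5 cm is 0.0625, 3.8 cm is 0.0475.

Call:
{"api": "jog_arm", "payload": {
  "commands": [
    {"linear":[0,0,0.015],"rot":[0,0,0],"gripper":0.2},
    {"linear":[0,0,0.0313],"rot":[0,0,0],"gripper":0.2},
    {"linear":[0,0,0.0475],"rot":[0,0,0],"gripper":0.2},
    {"linear":[0,0,0.0625],"rot":[0,0,0],"gripper":0.2},
    {"linear":[0,0,0.0625],"rot":[0,0,0],"gripper":0.2},
    {"linear":[0,0,0.0625],"rot":[0,0,0],"gripper":0.2},
    {"linear":[0,0,0.0625],"rot":[0,0,0],"gripper":0.2},
    {"linear":[0,0,0.0625],"rot":[0,0,0],"gripper":0.2}
  ]
}}

```text
clock: 4.57
position: [0.4433, -0.3744, 0.2407]
tool_rot: [[0.949, 0.315, 0.002], [0.315, -0.949, -0.001], [0.001, 0.002, -1.0]]
wrist_force: [-0.9, 0.8, 0.1]
gripper_width: 0.604
grip_force: 0.0
```

Run:
```python
from h import *
go([.441,-.3763,.239],1.886-np.pi)
```

```text
lin [-0.2789  0.103   0.1733] rot [ 0.0016 -0.0012  0.0048]
lin [-0.2789  0.103   0.1733] rot [ 0.0018  0.0025 -3.1367]
```

Scaled: -0.25 cm is -0.0031, 0.15 cm is 0.0019, 0.005 rad is 0.0016.

Call:
{"api": "jog_arm", "payload": {
  "commands": [
    {"linear":[-0.0031,0.0013,0.0019],"rot":[0,0,0.0016],"gripper":0.2},
    {"linear":[-0.0031,0.0013,0.0019],"rot":[0,0,0.0016],"gripper":0.2},
    {"linear":[-0.0031,0.0013,0.0019],"rot":[0,0,0.0016],"gripper":-1},
    {"linear":[-0.0031,0.0013,0.0019],"rot":[0,0,0.0016],"gripper":-1},
    {"linear":[-0.0031,0.0013,0.0019],"rot":[0,0,0.0016],"gripper":-1},
    {"linear":[-0.0031,0.0013,0.0019],"rot":[0,0,0.0016],"gripper":-1},
    {"linear":[-0.0031,0.0013,0.0019],"rot":[0,0,0.0016],"gripper":-1},
    {"linear":[-0.0031,0.0013,0.0019],"rot":[0,0,0.0016],"gripper":-1}
  ],
  "newtons": 60
}}

```text
clock: 5.23
position: [0.4409, -0.3761, 0.2383]
tool_rot: [[0.951, 0.31, 0.0], [0.31, -0.951, -0.0], [0.0, 0.0, -1.0]]
wrist_force: [-0.2, -0.0, 0.7]
gripper_width: 0.103
grip_force: 61.5
```

Run:
```python
from h import *
o=observe();print(o["position"],np.arctan2(o["tool_rot"][1][1],o["tool_rot"][0][1]))
t=tr(-.014,-.019);print(t)
go([*t,.36],TA)
```

```text
[ 0.4409 -0.3761  0.2383] -1.2558949295740998
[0.4671 0.0669]
lin [ 16.2064 -41.3047 -12.1713] rot [ 0.0002 -0.0001 -1.0909]
lin [ 16.2064 -41.3047 -12.1713] rot [-0.0001 -0.0002  2.0507]
```

Scaled: -33 cm is -0.4125, -29 cm is -0.3625, -0.87 rad is -0.2769.

Call:
{"api": "jog_arm", "payload": {
  "commands": [
    {"linear":[0,0,-0.025],"rot":[0,0,0],"gripper":-1},
    {"linear":[0,0,-0.0625],"rot":[0,0,0],"gripper":-1},
    {"linear":[0,0,-0.1125],"rot":[0,0,0],"gripper":-1},
    {"linear":[0.01,-0.025,-0.1525],"rot":[0,0,-0.0159],"gripper":-1},
    {"linear":[0.025,-0.0625,-0.1525],"rot":[0,0,-0.0477],"gripper":-1},
    {"linear":[0.0438,-0.1125,-0.1525],"rot":[0,0,-0.0796],"gripper":-1},
    {"linear":[0.0625,-0.1625,-0.1525],"rot":[0,0,-0.1114],"gripper":-1},
    {"linear":[0.0825,-0.2125,-0.1525],"rot":[0,0,-0.1432],"gripper":-1},
    {"linear":[0.1025,-0.2625,-0.1525],"rot":[0,0,-0.1751],"gripper":-1},
    {"linear":[0.1225,-0.3125,-0.1525],"rot":[0,0,-0.2069],"gripper":-1},
    {"linear":[0.1425,-0.3625,-0.1525],"rot":[0,0,-0.2419],"gripper":-1},
    {"linear":[0.1625,-0.4125,-0.1525],"rot":[0,0,-0.2769],"gripper":-1}
  ]
}}

```text
clock: 6.23
position: [0.4611, -0.0293, 0.3603]
tool_rot: [[0.372, 0.928, -0.0], [0.928, -0.372, -0.0], [-0.0, -0.0, -1.0]]
wrist_force: [1.3, -0.5, -1.1]
gripper_width: 0.1
grip_force: 61.2
```

Run:
```python
from h import *
go([*tr(-.014,-.019),.36],TA)
```

```text
lin [ 9.1486 -3.0243  0.0281] rot [-0.0001  0.0002 -0.2159]
lin [ 9.1486 -3.0243  0.0281] rot [0.0003 0.0001 2.9257]
```

Scaled: 8.5 cm is 0.1063, -2.8 cm is -0.035, -0.22 rad is -0.07.

Call:
{"api": "jog_arm", "payload": {
  "commands": [
    {"linear":[0.0313,-0.01,0],"rot":[0,0,-0.0255],"gripper":-1},
    {"linear":[0.0625,-0.02,0],"rot":[0,0,-0.0509],"gripper":-1},
    {"linear":[0.0938,-0.03,0],"rot":[0,0,-0.07],"gripper":-1},
    {"linear":[0.1063,-0.035,0],"rot":[0,0,-0.07],"gripper":-1},
    {"linear":[0.1063,-0.035,0],"rot":[0,0,-0.07],"gripper":-1},
    {"linear":[0.1063,-0.035,0],"rot":[0,0,-0.07],"gripper":-1},
    {"linear":[0.1063,-0.035,0],"rot":[0,0,-0.07],"gripper":-1},
    {"linear":[0.1063,-0.035,0],"rot":[0,0,-0.07],"gripper":-1},
    {"linear":[0.1063,-0.035,0],"rot":[0,0,-0.07],"gripper":-1},
    {"linear":[0.1063,-0.035,0],"rot":[0,0,-0.07],"gripper":-1}
  ]
}}

```text
clock: 7.07
position: [0.4678, 0.0569, 0.3602]
tool_rot: [[0.168, 0.986, -0.0], [0.986, -0.168, -0.0], [-0.001, -0.0, -1.0]]
wrist_force: [-0.6, -1.2, -1.1]
gripper_width: 0.102
grip_force: 61.3
```

Run:
```python
from h import *
s=vision.snapshot("wrist"); pickle.dump(s,open("w4.pkl","wb"))
cv2.imwrite("pics/w4.png",s["color"])
go([*tr(-.014,-.019),.242],TA)
```

```text
lin [ 0.9448 -0.23   11.8224] rot [-0.      0.0004 -0.0028]
lin [ 0.9448 -0.23   11.8224] rot [0.0006 0.     3.1387]
```

View pics/w4.png

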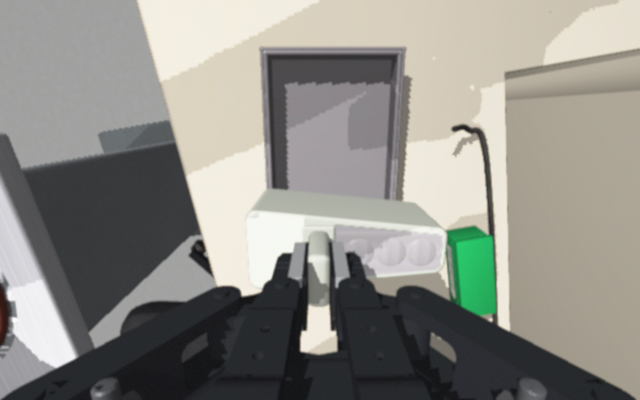

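Scaled: 7.5 cm is 0.0938, -0.23 cm is -0.0029.

Call:
{"api": "jog_arm", "payload": {
  "commands": [
    {"linear":[0.0113,-0.0029,0.0125],"rot":[0,0,0],"gripper":-1},
    {"linear":[0.0113,-0.0029,0.0375],"rot":[0,0,0],"gripper":-1},
    {"linear":[0.0113,-0.0029,0.0625],"rot":[0,0,0],"gripper":-1},
    {"linear":[0.0113,-0.0029,0.0875],"rot":[0,0,0],"gripper":-1},
    {"linear":[0.0113,-0.0029,0.0938],"rot":[0,0,0],"gripper":-1},
    {"linear":[0.0113,-0.0029,0.0938],"rot":[0,0,0],"gripper":-1},
    {"linear":[0.0113,-0.0029,0.0938],"rot":[0,0,0],"gripper":-1},
    {"linear":[0.0113,-0.0029,0.0938],"rot":[0,0,0],"gripper":-1},
    {"linear":[0.0113,-0.0029,0.0938],"rot":[0,0,0],"gripper":-1},
    {"linear":[0.0113,-0.0029,0.0938],"rot":[0,0,0],"gripper":-1}
  ]
}}

```text
clock: 7.95
position: [0.4672, 0.0674, 0.2862]
tool_rot: [[0.165, 0.986, 0.002], [0.986, -0.165, 0.0], [0.001, 0.002, -1.0]]
wrist_force: [-0.4, -0.3, -0.9]
gripper_width: 0.099
grip_force: 61.2
```

Run:
```python
from h import *
go([*tr(-.014,-.019),.242],TA)
```

```text
lin [-0.057  -0.0171  4.4157] rot [ 0.0019 -0.0007 -0.0011]
lin [-0.057  -0.0171  4.4157] rot [-0.001  -0.003   3.1404]
```

Accurate. Lower, release, retreat.

Scaled: 4.45 cm is 0.0556, 4.2 cm is 0.0525.

Call:
{"api": "jog_arm", "payload": {
  "commands": [
    {"linear":[0,0,0.015],"rot":[0,0,0],"gripper":-1},
    {"linear":[0,0,0.03],"rot":[0,0,0],"gripper":-1},
    {"linear":[0,0,0.0438],"rot":[0,0,0],"gripper":-1},
    {"linear":[0,0,0.0525],"rot":[0,0,0],"gripper":-1},
    {"linear":[0,0,0.0556],"rot":[0,0,0],"gripper":-1},
    {"linear":[0,0,0.0556],"rot":[0,0,0],"gripper":-1},
    {"linear":[0,0,0.0556],"rot":[0,0,0],"gripper":-1},
    {"linear":[0,0,0.0556],"rot":[0,0,0],"gripper":-1}
  ]
}}

```text
clock: 8.62
position: [0.4672, 0.0675, 0.2413]
tool_rot: [[0.165, 0.986, 0.001], [0.986, -0.165, 0.0], [0.001, 0.001, -1.0]]
wrist_force: [-1.1, 0.0, 0.4]
gripper_width: 0.107
grip_force: 61.6
```

Scaled: -12 cm is -0.15, -8 cm is -0.1.

Call:
{"api": "jog_arm", "payload": {
  "commands": [
    {"linear":[0,0,0],"rot":[0,0,0],"gripper":0.2},
    {"linear":[0,0,0],"rot":[0,0,0],"gripper":0.2},
    {"linear":[0,0,0],"rot":[0,0,0],"gripper":0.2},
    {"linear":[0,0,0],"rot":[0,0,0],"gripper":0.2},
    {"linear":[0,0,-0.025],"rot":[0,0,0],"gripper":0.2},
    {"linear":[0,0,-0.0625],"rot":[0,0,0],"gripper":0.2},
    {"linear":[0,0,-0.1],"rot":[0,0,0],"gripper":0.2},
    {"linear":[0,0,-0.15],"rot":[0,0,0],"gripper":0.2},
    {"linear":[0,0,-0.15],"rot":[0,0,0],"gripper":0.2},
    {"linear":[0,0,-0.15],"rot":[0,0,0],"gripper":0.2},
    {"linear":[0,0,-0.15],"rot":[0,0,0],"gripper":0.2},
    {"linear":[0,0,-0.15],"rot":[0,0,0],"gripper":0.2}
  ]
}}

```text
clock: 9.62
position: [0.4664, 0.067, 0.3595]
tool_rot: [[0.165, 0.986, -0.003], [0.986, -0.165, -0.001], [-0.001, -0.003, -1.0]]
wrist_force: [-0.3, 0.0, -0.4]
gripper_width: 0.597
grip_force: 0.0
```

Run:
```python
from h import *
s=vision.snapshot("wrist"); pickle.dump(s,open("w5.pkl","wb"))
cv2.imwrite("pics/w5.png",s["color"])
go([.438,-.2077,.30],-1.248)
```

```text
lin [-27.5694   1.7485   5.9634] rot [-0.0022  0.0026  1.0822]
lin [-27.5694   1.7485   5.9634] rot [-0.0029 -0.0025 -2.0594]
```

View pics/w5.png

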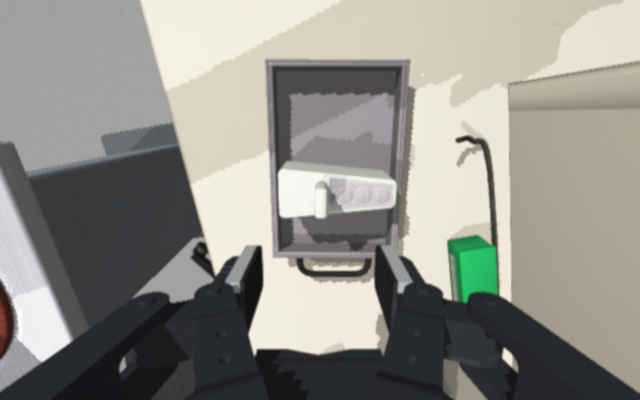

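Foil sits flat at (337,190) between the side walls, wide end to −x. Next: two-cap.

Scaled: -27.6 cm is -0.345, 1.7 cm is 0.0213, 1.08 rad is 0.3438.

Call:
{"api": "jog_arm", "payload": {
  "commands": [
    {"linear":[-0.0375,0.0025,0],"rot":[0,0,0.0382],"gripper":0.2},
    {"linear":[-0.0875,0.0063,0],"rot":[0,0,0.0764],"gripper":0.2},
    {"linear":[-0.1375,0.0088,0],"rot":[0,0,0.1146],"gripper":0.2},
    {"linear":[-0.1875,0.0125,0.0125],"rot":[0,0,0.1528],"gripper":0.2},
    {"linear":[-0.2375,0.015,0.025],"rot":[0,0,0.191],"gripper":0.2},
    {"linear":[-0.2875,0.0175,0.05],"rot":[0,0,0.2292],"gripper":0.2},
    {"linear":[-0.325,0.02,0.0625],"rot":[0,0,0.2674],"gripper":0.2},
    {"linear":[-0.345,0.0213,0.075],"rot":[0,0,0.3056],"gripper":0.2},
    {"linear":[-0.345,0.0213,0.075],"rot":[0,0,0.3438],"gripper":0.2},
    {"linear":[-0.345,0.0213,0.075],"rot":[0,0,0.3438],"gripper":0.2},
    {"linear":[-0.345,0.0213,0.075],"rot":[0,0,0.3438],"gripper":0.2},
    {"linear":[-0.345,0.0213,0.075],"rot":[0,0,0.3438],"gripper":0.2}
  ]
}}

```text
clock: 10.67
position: [0.4384, -0.2066, 0.3003]
tool_rot: [[0.946, 0.324, -0.001], [0.324, -0.946, 0.001], [-0.0, -0.001, -1.0]]
wrist_force: [-0.2, 1.5, -0.5]
gripper_width: 0.602
grip_force: 0.0
```

Call:
{"api": "jog_arm", "payload": {
  "commands": [
    {"linear":[0,0,0],"gripper":0.2,"rot":[0,0,0]},
    {"linear":[0,0,0],"gripper":0.2,"rot":[0,0,0]},
    {"linear":[0,0,0],"gripper":0.2,"rot":[0,0,0]},
    {"linear":[0,0,0],"gripper":0.2,"rot":[0,0,0]},
    {"linear":[0,0,0],"gripper":0.2,"rot":[0,0,0]},
    {"linear":[0,0,0],"gripper":0.2,"rot":[0,0,0]}
  ]
}}

```text
clock: 11.17
position: [0.4381, -0.2076, 0.3008]
tool_rot: [[0.948, 0.319, 0.0], [0.319, -0.948, -0.0], [0.0, 0.0, -1.0]]
wrist_force: [-0.7, -0.7, -0.0]
gripper_width: 0.602
grip_force: 0.0
```

Run:
```python
from h import *
go([.438,-.2077,.239],-1.248)
```

```text
lin [-0.0166  0.002   6.1837] rot [ 0.0001 -0.0002  0.0023]
lin [-0.0166  0.002   6.1837] rot [ 0.0004  0.0002 -3.1393]
```

Scaled: 6.2 cm is 0.0775, 5.6 cm is 0.07.

Call:
{"api": "jog_arm", "payload": {
  "commands": [
    {"linear":[0,0,0.0188],"rot":[0,0,0],"gripper":0.2},
    {"linear":[0,0,0.0375],"rot":[0,0,0],"gripper":0.2},
    {"linear":[0,0,0.0563],"rot":[0,0,0],"gripper":0.2},
    {"linear":[0,0,0.07],"rot":[0,0,0],"gripper":0.2},
    {"linear":[0,0,0.0775],"rot":[0,0,0],"gripper":0.2},
    {"linear":[0,0,0.0775],"rot":[0,0,0],"gripper":0.2},
    {"linear":[0,0,0.0775],"rot":[0,0,0],"gripper":-1},
    {"linear":[0,0,0.0775],"rot":[0,0,0],"gripper":-1},
    {"linear":[0,0,0.0775],"rot":[0,0,0],"gripper":-1},
    {"linear":[0,0,0.0775],"rot":[0,0,0],"gripper":-1},
    {"linear":[0,0,0.0775],"rot":[0,0,0],"gripper":-1},
    {"linear":[0,0,0.0775],"rot":[0,0,0],"gripper":-1}
  ]
}}

```text
clock: 12.17
position: [0.4383, -0.2076, 0.2392]
tool_rot: [[0.948, 0.319, 0.001], [0.319, -0.948, -0.0], [0.001, 0.0, -1.0]]
wrist_force: [-0.7, 0.6, 2.8]
gripper_width: 0.1
grip_force: 61.9
```

Run:
```python
from h import *
go([*tr(.014,.019),.36],TA)
```

```text
lin [ 15.7628 -27.1183 -12.078 ] rot [ 0.0008 -0.0004 -1.0808]
lin [ 15.7628 -27.1183 -12.078 ] rot [-0.0005 -0.0009  2.0608]
```

Scaled: -27.1 cm is -0.3388, -25.5 cm is -0.3188, -1.08 rad is -0.3438.

Call:
{"api": "jog_arm", "payload": {
  "commands": [
    {"linear":[0,0,-0.025],"rot":[0,0,0],"gripper":-1},
    {"linear":[0,0,-0.0688],"rot":[0,0,0],"gripper":-1},
    {"linear":[0,0,-0.1125],"rot":[0,0,-0.0318],"gripper":-1},
    {"linear":[0.015,-0.025,-0.1513],"rot":[0,0,-0.0637],"gripper":-1},
    {"linear":[0.0363,-0.0625,-0.1513],"rot":[0,0,-0.0987],"gripper":-1},
    {"linear":[0.0613,-0.1063,-0.1513],"rot":[0,0,-0.1369],"gripper":-1},
    {"linear":[0.0875,-0.15,-0.1513],"rot":[0,0,-0.1751],"gripper":-1},
    {"linear":[0.1125,-0.1938,-0.1513],"rot":[0,0,-0.2133],"gripper":-1},
    {"linear":[0.1375,-0.2375,-0.1513],"rot":[0,0,-0.2515],"gripper":-1},
    {"linear":[0.1625,-0.2813,-0.1513],"rot":[0,0,-0.2897],"gripper":-1},
    {"linear":[0.185,-0.3188,-0.1513],"rot":[0,0,-0.3247],"gripper":-1},
    {"linear":[0.1975,-0.3388,-0.1513],"rot":[0,0,-0.3438],"gripper":-1}
  ]
}}

```text
clock: 13.17
position: [0.5011, 0.1047, 0.36]
tool_rot: [[0.154, 0.988, 0.001], [0.988, -0.154, 0.004], [0.004, 0.0, -1.0]]
wrist_force: [-0.2, 0.3, -0.7]
gripper_width: 0.102
grip_force: 61.2
```

Call:
{"api": "jog_arm", "payload": {
  "commands": [
    {"linear":[0,0,0],"gripper":-1,"rot":[0,0,0]},
    {"linear":[0,0,0],"gripper":-1,"rot":[0,0,0]},
    {"linear":[0,0,0],"gripper":-1,"rot":[0,0,0]},
    {"linear":[0,0,0],"gripper":-1,"rot":[0,0,0]},
    {"linear":[0,0,0],"gripper":-1,"rot":[0,0,0]},
    {"linear":[0,0,0],"gripper":-1,"rot":[0,0,0]},
    {"linear":[0,0,0],"gripper":-1,"rot":[0,0,0]},
    {"linear":[0,0,0],"gripper":-1,"rot":[0,0,0]}
  ]
}}

```text
clock: 13.83
position: [0.5014, 0.0991, 0.3598]
tool_rot: [[0.166, 0.986, 0.0], [0.986, -0.166, -0.0], [-0.0, 0.0, -1.0]]
wrist_force: [-0.5, 0.4, -0.5]
gripper_width: 0.101
grip_force: 61.3
```

Run:
```python
from h import *
go([*tr(.014,.019),.242],TA)
s=vision.snapshot("wrist"); pickle.dump(s,open("w6.pkl","wb"))
cv2.imwrite("pics/w6.png",s["color"])
```

```text
lin [ 0.0538 -0.0543 11.7797] rot [ 0.0001  0.0001 -0.0018]
lin [ 0.0538 -0.0543 11.7797] rot [ 0.0001 -0.0002  3.1398]
```

View pics/w6.png

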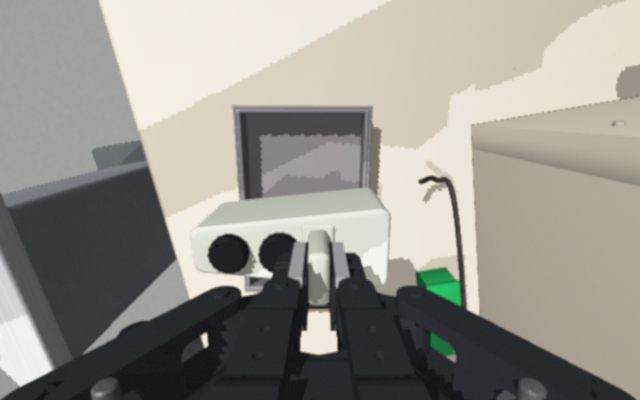

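Two-cap is held square, wide end to +x. I lower it.

Scaled: 11.75 cm is 0.1469, 11.4 cm is 0.1425.

Call:
{"api": "jog_arm", "payload": {
  "commands": [
    {"linear":[0.0013,-0.0006,0.0188],"rot":[0,0,0],"gripper":-1},
    {"linear":[0.0013,-0.0006,0.0438],"rot":[0,0,0],"gripper":-1},
    {"linear":[0.0013,-0.0006,0.0688],"rot":[0,0,0],"gripper":-1},
    {"linear":[0.0013,-0.0006,0.0875],"rot":[0,0,0],"gripper":-1},
    {"linear":[0.0013,-0.0006,0.1],"rot":[0,0,0],"gripper":-1},
    {"linear":[0.0013,-0.0006,0.1125],"rot":[0,0,0],"gripper":-1},
    {"linear":[0.0013,-0.0006,0.125],"rot":[0,0,0],"gripper":-1},
    {"linear":[0.0013,-0.0006,0.135],"rot":[0,0,0],"gripper":-1},
    {"linear":[0.0013,-0.0006,0.1425],"rot":[0,0,0],"gripper":-1},
    {"linear":[0.0013,-0.0006,0.1469],"rot":[0,0,0],"gripper":-1},
    {"linear":[0.0013,-0.0006,0.1469],"rot":[0,0,0],"gripper":-1},
    {"linear":[0.0013,-0.0006,0.1469],"rot":[0,0,0],"gripper":-1}
  ]
}}

```text
clock: 14.88
position: [0.5013, 0.1008, 0.2425]
tool_rot: [[0.165, 0.986, 0.001], [0.986, -0.165, 0.0], [0.001, 0.001, -1.0]]
wrist_force: [0.3, -0.2, -1.5]
gripper_width: 0.099
grip_force: 61.2
```

Scaled: -12 cm is -0.15, -8 cm is -0.1.

Call:
{"api": "jog_arm", "payload": {
  "commands": [
    {"linear":[0,0,0],"rot":[0,0,0],"gripper":0.2},
    {"linear":[0,0,0],"rot":[0,0,0],"gripper":0.2},
    {"linear":[0,0,0],"rot":[0,0,0],"gripper":0.2},
    {"linear":[0,0,0],"rot":[0,0,0],"gripper":0.2},
    {"linear":[0,0,-0.025],"rot":[0,0,0],"gripper":0.2},
    {"linear":[0,0,-0.0625],"rot":[0,0,0],"gripper":0.2},
    {"linear":[0,0,-0.1],"rot":[0,0,0],"gripper":0.2},
    {"linear":[0,0,-0.15],"rot":[0,0,0],"gripper":0.2},
    {"linear":[0,0,-0.15],"rot":[0,0,0],"gripper":0.2},
    {"linear":[0,0,-0.15],"rot":[0,0,0],"gripper":0.2},
    {"linear":[0,0,-0.15],"rot":[0,0,0],"gripper":0.2},
    {"linear":[0,0,-0.15],"rot":[0,0,0],"gripper":0.2}
  ]
}}

```text
clock: 15.88
position: [0.5005, 0.1003, 0.361]
tool_rot: [[0.165, 0.986, -0.003], [0.986, -0.165, -0.001], [-0.001, -0.003, -1.0]]
wrist_force: [-1.0, 0.3, 0.2]
gripper_width: 0.599
grip_force: 0.0
```

Run:
```python
from h import *
go([.5427,-.1986,.30],1.534)
```

```text
lin [-28.7737   9.1178   6.1092] rot [-0.0031 -0.0013 -1.7   ]
lin [-28.7737   9.1178   6.1092] rot [-0.0013  0.003   1.4415]
```

Scaled: -28.8 cm is -0.36, -27.5 cm is -0.3438, -1.44 rad is -0.4584.

Call:
{"api": "jog_arm", "payload": {
  "commands": [
    {"linear":[-0.0375,0.0125,0],"rot":[0,0,-0.0382],"gripper":0.2},
    {"linear":[-0.075,0.025,0],"rot":[0,0,-0.0764],"gripper":0.2},
    {"linear":[-0.1188,0.0375,0],"rot":[0,0,-0.1146],"gripper":0.2},
    {"linear":[-0.1625,0.05,0],"rot":[0,0,-0.1528],"gripper":0.2},
    {"linear":[-0.2,0.0625,0.0125],"rot":[0,0,-0.191],"gripper":0.2},
    {"linear":[-0.2375,0.075,0.025],"rot":[0,0,-0.2292],"gripper":0.2},
    {"linear":[-0.275,0.0875,0.0375],"rot":[0,0,-0.2674],"gripper":0.2},
    {"linear":[-0.3125,0.1,0.05],"rot":[0,0,-0.3056],"gripper":0.2},
    {"linear":[-0.3438,0.1088,0.0625],"rot":[0,0,-0.3438],"gripper":0.2},
    {"linear":[-0.36,0.1138,0.075],"rot":[0,0,-0.382],"gripper":0.2},
    {"linear":[-0.36,0.1138,0.075],"rot":[0,0,-0.4202],"gripper":0.2},
    {"linear":[-0.36,0.1138,0.075],"rot":[0,0,-0.4584],"gripper":0.2}
  ]
}}

```text
clock: 16.88
position: [0.5423, -0.2003, 0.2991]
tool_rot: [[-0.957, 0.29, -0.005], [0.29, 0.957, 0.002], [0.006, 0.0, -1.0]]
wrist_force: [0.1, 0.5, 0.8]
gripper_width: 0.6
grip_force: 0.0
```

Scaled: -0.26 rad is -0.0828.

Call:
{"api": "jog_arm", "payload": {
  "commands": [
    {"linear":[0,0,0],"gripper":0.2,"rot":[0,0,-0.0382]},
    {"linear":[0,0,0],"gripper":0.2,"rot":[0,0,-0.07]},
    {"linear":[0,0,0],"gripper":0.2,"rot":[0,0,-0.0828]},
    {"linear":[0,0,0],"gripper":0.2,"rot":[0,0,-0.0828]},
    {"linear":[0,0,0],"gripper":0.2,"rot":[0,0,-0.0828]},
    {"linear":[0,0,0],"gripper":0.2,"rot":[0,0,-0.0828]},
    {"linear":[0,0,0],"gripper":0.2,"rot":[0,0,-0.0828]},
    {"linear":[0,0,0],"gripper":0.2,"rot":[0,0,-0.0828]},
    {"linear":[0,0,0],"gripper":0.2,"rot":[0,0,-0.0828]}
  ]
}}

```text
clock: 17.63
position: [0.5432, -0.1983, 0.3022]
tool_rot: [[-0.999, 0.037, -0.0], [0.037, 0.999, -0.0], [0.0, -0.0, -1.0]]
wrist_force: [-0.8, -0.3, -0.3]
gripper_width: 0.599
grip_force: 0.0
```

Run:
```python
from h import *
go([.5427,-.1986,.239],1.534);print(observe()["joints"])
```

```text
lin [ 0.0516 -0.0296  6.3231] rot [-0.0001 -0.     -0.0001]
lin [ 0.0516 -0.0296  6.3231] rot [-0.      0.0002  3.1415]
[ 0.7918  0.7514 -0.811   1.7398  0.6575  0.9442  1.245 ]
```

Scaled: 6.3 cm is 0.0788, 5.6 cm is 0.07.

Call:
{"api": "jog_arm", "payload": {
  "commands": [
    {"linear":[0.0006,0,0.0188],"rot":[0,0,0],"gripper":0.2},
    {"linear":[0.0006,0,0.0375],"rot":[0,0,0],"gripper":0.2},
    {"linear":[0.0006,0,0.0563],"rot":[0,0,0],"gripper":0.2},
    {"linear":[0.0006,0,0.07],"rot":[0,0,0],"gripper":0.2},
    {"linear":[0.0006,0,0.0788],"rot":[0,0,0],"gripper":0.2},
    {"linear":[0.0006,0,0.0788],"rot":[0,0,0],"gripper":0.2},
    {"linear":[0.0006,0,0.0788],"rot":[0,0,0],"gripper":-1},
    {"linear":[0.0006,0,0.0788],"rot":[0,0,0],"gripper":-1},
    {"linear":[0.0006,0,0.0788],"rot":[0,0,0],"gripper":-1},
    {"linear":[0.0006,0,0.0788],"rot":[0,0,0],"gripper":-1},
    {"linear":[0.0006,0,0.0788],"rot":[0,0,0],"gripper":-1},
    {"linear":[0.0006,0,0.0788],"rot":[0,0,0],"gripper":-1}
  ]
}}

```text
clock: 18.63
position: [0.5431, -0.1983, 0.2401]
tool_rot: [[-0.999, 0.037, 0.002], [0.037, 0.999, -0.0], [-0.002, -0.0, -1.0]]
wrist_force: [-0.6, 0.8, 4.6]
gripper_width: 0.104
grip_force: 59.3
```

Run:
```python
from h import *
go([*tr(.014,-.058),.36],TA)
```

```text
lin [  6.2711  21.9858 -12.0046] rot [0.0012 0.0014 1.6991]
lin [  6.2711  21.9858 -12.0046] rot [-0.0013  0.0012 -1.4425]
```

Scaled: 22 cm is 0.275, 21 cm is 0.2625, 1.14 rad is 0.3629.

Call:
{"api": "jog_arm", "payload": {
  "commands": [
    {"linear":[0,0,-0.025],"rot":[0,0,0],"gripper":-1},
    {"linear":[0,0,-0.0688],"rot":[0,0,0],"gripper":-1},
    {"linear":[0,0,-0.1125],"rot":[0,0,0.0318],"gripper":-1},
    {"linear":[0.0075,0.025,-0.15],"rot":[0,0,0.0637],"gripper":-1},
    {"linear":[0.0163,0.0563,-0.15],"rot":[0,0,0.0987],"gripper":-1},
    {"linear":[0.0263,0.0938,-0.15],"rot":[0,0,0.1369],"gripper":-1},
    {"linear":[0.0375,0.1313,-0.15],"rot":[0,0,0.1751],"gripper":-1},
    {"linear":[0.0475,0.1688,-0.15],"rot":[0,0,0.2133],"gripper":-1},
    {"linear":[0.0588,0.2063,-0.15],"rot":[0,0,0.2515],"gripper":-1},
    {"linear":[0.0675,0.2375,-0.15],"rot":[0,0,0.2897],"gripper":-1},
    {"linear":[0.075,0.2625,-0.15],"rot":[0,0,0.3279],"gripper":-1},
    {"linear":[0.0788,0.275,-0.15],"rot":[0,0,0.3629],"gripper":-1}
  ]
}}

```text
clock: 19.63
position: [0.4865, 0.0272, 0.3594]
tool_rot: [[-0.383, 0.924, -0.001], [0.924, 0.383, 0.002], [0.002, 0.0, -1.0]]
wrist_force: [-0.2, 0.2, -1.2]
gripper_width: 0.1
grip_force: 58.7
```

Scaled: 0.56 rad is 0.1783.

Call:
{"api": "jog_arm", "payload": {
  "commands": [
    {"linear":[0,0,0],"gripper":-1,"rot":[0,0,0.0382]},
    {"linear":[0,0,0],"gripper":-1,"rot":[0,0,0.0764]},
    {"linear":[0,0,0],"gripper":-1,"rot":[0,0,0.1146]},
    {"linear":[0,0,0],"gripper":-1,"rot":[0,0,0.1464]},
    {"linear":[0,0,0],"gripper":-1,"rot":[0,0,0.1687]},
    {"linear":[0,0,0],"gripper":-1,"rot":[0,0,0.1783]},
    {"linear":[0,0,0],"gripper":-1,"rot":[0,0,0.1783]},
    {"linear":[0,0,0],"gripper":-1,"rot":[0,0,0.1783]},
    {"linear":[0,0,0],"gripper":-1,"rot":[0,0,0.1783]},
    {"linear":[0,0,0],"gripper":-1,"rot":[0,0,0.1783]},
    {"linear":[0,0,0],"gripper":-1,"rot":[0,0,0.1783]},
    {"linear":[0,0,0],"gripper":-1,"rot":[0,0,0.1783]}
  ]
}}

```text
clock: 20.63
position: [0.4878, 0.0237, 0.3592]
tool_rot: [[0.165, 0.986, -0.0], [0.986, -0.165, 0.0], [0.0, -0.0, -1.0]]
wrist_force: [0.5, -0.6, -0.6]
gripper_width: 0.104
grip_force: 58.7
```

Run:
```python
from h import *
go([*tr(.014,-.058),.2433],TA)
s=vision.snapshot("wrist"); pickle.dump(s,open("w7.pkl","wb"))
cv2.imwrite("pics/w7.png",s["color"])
```

```text
lin [ 0.0191  0.0431 11.5917] rot [-0.0001 -0.0001 -0.0008]
lin [ 0.0191  0.0431 11.5917] rot [-0.0001  0.0002  3.1408]
```

View pics/w7.png

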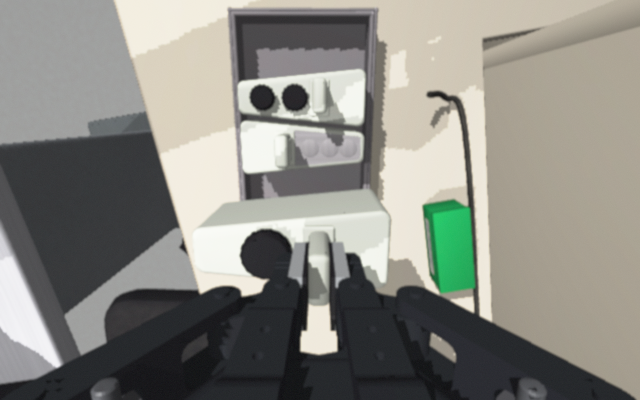

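Two-cap (303,95) and foil (303,148) sit side by side with a small gap. Single-cap is square; I lower it.

Scaled: 11.6 cm is 0.145, 11.2 cm is 0.14.

Call:
{"api": "jog_arm", "payload": {
  "commands": [
    {"linear":[0,0.0006,0.0188],"rot":[0,0,0],"gripper":-1},
    {"linear":[0,0.0006,0.0438],"rot":[0,0,0],"gripper":-1},
    {"linear":[0,0.0006,0.0688],"rot":[0,0,0],"gripper":-1},
    {"linear":[0,0.0006,0.0875],"rot":[0,0,0],"gripper":-1},
    {"linear":[0,0.0006,0.1],"rot":[0,0,0],"gripper":-1},
    {"linear":[0,0.0006,0.1125],"rot":[0,0,0],"gripper":-1},
    {"linear":[0,0.0006,0.125],"rot":[0,0,0],"gripper":-1},
    {"linear":[0,0.0006,0.1338],"rot":[0,0,0],"gripper":-1},
    {"linear":[0,0.0006,0.14],"rot":[0,0,0],"gripper":-1},
    {"linear":[0,0.0006,0.145],"rot":[0,0,0],"gripper":-1},
    {"linear":[0,0.0006,0.145],"rot":[0,0,0],"gripper":-1},
    {"linear":[0,0.0006,0.145],"rot":[0,0,0],"gripper":-1}
  ]
}}

```text
clock: 21.68
position: [0.4886, 0.0238, 0.2434]
tool_rot: [[0.165, 0.986, 0.001], [0.986, -0.165, 0.0], [0.0, 0.001, -1.0]]
wrist_force: [-0.1, -0.8, -1.6]
gripper_width: 0.101
grip_force: 58.7
```

Scaled: -12 cm is -0.15, -8 cm is -0.1.

Call:
{"api": "jog_arm", "payload": {
  "commands": [
    {"linear":[0,0,0],"rot":[0,0,0],"gripper":0.2},
    {"linear":[0,0,0],"rot":[0,0,0],"gripper":0.2},
    {"linear":[0,0,0],"rot":[0,0,0],"gripper":0.2},
    {"linear":[0,0,0],"rot":[0,0,0],"gripper":0.2},
    {"linear":[0,0,-0.025],"rot":[0,0,0],"gripper":0.2},
    {"linear":[0,0,-0.0625],"rot":[0,0,0],"gripper":0.2},
    {"linear":[0,0,-0.1],"rot":[0,0,0],"gripper":0.2},
    {"linear":[0,0,-0.15],"rot":[0,0,0],"gripper":0.2},
    {"linear":[0,0,-0.15],"rot":[0,0,0],"gripper":0.2},
    {"linear":[0,0,-0.15],"rot":[0,0,0],"gripper":0.2},
    {"linear":[0,0,-0.15],"rot":[0,0,0],"gripper":0.2},
    {"linear":[0,0,-0.15],"rot":[0,0,0],"gripper":0.2}
  ]
}}

```text
clock: 22.68
position: [0.4878, 0.0234, 0.3621]
tool_rot: [[0.165, 0.986, -0.003], [0.986, -0.165, -0.0], [-0.001, -0.003, -1.0]]
wrist_force: [0.3, 1.0, 0.0]
gripper_width: 0.6
grip_force: 0.0
```

Run:
```python
from h import *
go([.5405,-.3577,.30],-1.435+np.pi);print(observe()["joints"])
```

```text
lin [-36.71    11.5184   6.2066] rot [-0.0026 -0.002  -1.8726]
lin [-36.71    11.5184   6.2066] rot [-0.0018  0.0024  1.269 ]
[ 0.2042  0.4495 -0.422   1.9259  0.2458  0.8193 -0.5163]
```

Scaled: -36.7 cm is -0.4588, -36 cm is -0.45, -1.44 rad is -0.4584.

Call:
{"api": "jog_arm", "payload": {
  "commands": [
    {"linear":[-0.0375,0.0125,0],"rot":[0,0,-0.0382],"gripper":0.2},
    {"linear":[-0.075,0.025,0],"rot":[0,0,-0.0764],"gripper":0.2},
    {"linear":[-0.1188,0.0375,0],"rot":[0,0,-0.1146],"gripper":0.2},
    {"linear":[-0.1625,0.0513,0],"rot":[0,0,-0.1528],"gripper":0.2},
    {"linear":[-0.2063,0.065,0],"rot":[0,0,-0.191],"gripper":0.2},
    {"linear":[-0.25,0.0788,0],"rot":[0,0,-0.2292],"gripper":0.2},
    {"linear":[-0.2938,0.0925,0.0125],"rot":[0,0,-0.2674],"gripper":0.2},
    {"linear":[-0.3375,0.1063,0.025],"rot":[0,0,-0.3056],"gripper":0.2},
    {"linear":[-0.3813,0.12,0.0375],"rot":[0,0,-0.3438],"gripper":0.2},
    {"linear":[-0.4188,0.1313,0.0563],"rot":[0,0,-0.382],"gripper":0.2},
    {"linear":[-0.45,0.1413,0.0688],"rot":[0,0,-0.4202],"gripper":0.2},
    {"linear":[-0.4588,0.1438,0.0775],"rot":[0,0,-0.4584],"gripper":0.2}
  ]
}}

```text
clock: 23.68
position: [0.5393, -0.3634, 0.2966]
tool_rot: [[-0.956, 0.294, -0.005], [0.294, 0.956, -0.001], [0.005, -0.002, -1.0]]
wrist_force: [-0.5, 0.1, 0.3]
gripper_width: 0.602
grip_force: 0.0
```

Scaled: -0.43 rad is -0.1369.

Call:
{"api": "jog_arm", "payload": {
  "commands": [
    {"linear":[0,0,0],"gripper":0.2,"rot":[0,0,-0.0382]},
    {"linear":[0,0,0],"gripper":0.2,"rot":[0,0,-0.0764]},
    {"linear":[0,0,0],"gripper":0.2,"rot":[0,0,-0.1146]},
    {"linear":[0,0,0],"gripper":0.2,"rot":[0,0,-0.1369]},
    {"linear":[0,0,0],"gripper":0.2,"rot":[0,0,-0.1369]},
    {"linear":[0,0,0],"gripper":0.2,"rot":[0,0,-0.1369]},
    {"linear":[0,0,0],"gripper":0.2,"rot":[0,0,-0.1369]},
    {"linear":[0,0,0],"gripper":0.2,"rot":[0,0,-0.1369]},
    {"linear":[0,0,0],"gripper":0.2,"rot":[0,0,-0.1369]},
    {"linear":[0,0,0],"gripper":0.2,"rot":[0,0,-0.1369]},
    {"linear":[0,0,0],"gripper":0.2,"rot":[0,0,-0.1369]}
  ]
}}

```text
clock: 24.6
position: [0.5412, -0.3572, 0.3013]
tool_rot: [[-0.991, -0.133, 0.0], [-0.133, 0.991, -0.0], [-0.0, -0.0, -1.0]]
wrist_force: [0.7, -0.0, -0.9]
gripper_width: 0.598
grip_force: 0.0
```

Run:
```python
from h import *
go([.5405,-.3577,.239],-1.435+np.pi);print(observe()["joints"])
```

```text
lin [ 0.0734 -0.0411  6.2342] rot [-0.0002  0.     -0.0027]
lin [ 0.0734 -0.0411  6.2342] rot [0.0001 0.0004 3.1389]
[ 0.9939  0.8562 -0.8415  1.5292  0.6952  1.0751  1.6874]
```

Scaled: 6.2 cm is 0.0775, 5.6 cm is 0.07.

Call:
{"api": "jog_arm", "payload": {
  "commands": [
    {"linear":[0.0006,0,0.0188],"rot":[0,0,0],"gripper":0.2},
    {"linear":[0.0006,0,0.0375],"rot":[0,0,0],"gripper":0.2},
    {"linear":[0.0006,0,0.0563],"rot":[0,0,0],"gripper":0.2},
    {"linear":[0.0006,0,0.07],"rot":[0,0,0],"gripper":0.2},
    {"linear":[0.0006,0,0.0775],"rot":[0,0,0],"gripper":0.2},
    {"linear":[0.0006,0,0.0775],"rot":[0,0,0],"gripper":0.2},
    {"linear":[0.0006,0,0.0775],"rot":[0,0,0],"gripper":-1},
    {"linear":[0.0006,0,0.0775],"rot":[0,0,0],"gripper":-1},
    {"linear":[0.0006,0,0.0775],"rot":[0,0,0],"gripper":-1},
    {"linear":[0.0006,0,0.0775],"rot":[0,0,0],"gripper":-1},
    {"linear":[0.0006,0,0.0775],"rot":[0,0,0],"gripper":-1},
    {"linear":[0.0006,0,0.0775],"rot":[0,0,0],"gripper":-1}
  ]
}}

```text
clock: 25.6
position: [0.541, -0.3575, 0.2401]
tool_rot: [[-0.991, -0.133, 0.002], [-0.133, 0.991, -0.001], [-0.002, -0.001, -1.0]]
wrist_force: [0.9, -1.1, 1.9]
gripper_width: 0.099
grip_force: 61.5
```

Run:
```python
from h import *
go([*tr(-.014,.058),.37],TA)
```

```text
lin [ -0.5805  50.3897 -13.0446] rot [0.0008 0.0021 1.8687]
lin [ -0.5805  50.3897 -13.0446] rot [-0.0019  0.0007 -1.2729]
```

Scaled: 28 cm is 0.35, 25.5 cm is 0.3188, 0.94 rad is 0.2992.

Call:
{"api": "jog_arm", "payload": {
  "commands": [
    {"linear":[0,0,-0.025],"rot":[0,0,0],"gripper":-1},
    {"linear":[0,0,-0.0688],"rot":[0,0,0],"gripper":-1},
    {"linear":[0,0,-0.1125],"rot":[0,0,0],"gripper":-1},
    {"linear":[0,0.025,-0.1625],"rot":[0,0,0.0318],"gripper":-1},
    {"linear":[0,0.0625,-0.1625],"rot":[0,0,0.0637],"gripper":-1},
    {"linear":[-0.0013,0.1063,-0.1625],"rot":[0,0,0.0987],"gripper":-1},
    {"linear":[-0.0013,0.15,-0.1625],"rot":[0,0,0.1369],"gripper":-1},
    {"linear":[-0.0025,0.1938,-0.1625],"rot":[0,0,0.1751],"gripper":-1},
    {"linear":[-0.0025,0.2375,-0.1625],"rot":[0,0,0.2133],"gripper":-1},
    {"linear":[-0.0038,0.2813,-0.1625],"rot":[0,0,0.2515],"gripper":-1},
    {"linear":[-0.0038,0.3188,-0.1625],"rot":[0,0,0.2801],"gripper":-1},
    {"linear":[-0.0038,0.35,-0.1625],"rot":[0,0,0.2992],"gripper":-1}
  ]
}}

```text
clock: 26.6
position: [0.5055, -0.0763, 0.3695]
tool_rot: [[-0.691, 0.723, -0.0], [0.723, 0.691, 0.001], [0.001, 0.0, -1.0]]
wrist_force: [-0.0, -0.6, -1.2]
gripper_width: 0.1
grip_force: 61.1
```

Call:
{"api": "jog_arm", "payload": {
  "commands": [
    {"linear":[0,0,0],"gripper":-1,"rot":[0,0,0]},
    {"linear":[0,0,0],"gripper":-1,"rot":[0,0,0]},
    {"linear":[0,0,0],"gripper":-1,"rot":[0,0,0]},
    {"linear":[0,0,0],"gripper":-1,"rot":[0,0,0]},
    {"linear":[0,0,0],"gripper":-1,"rot":[0,0,0]},
    {"linear":[0,0,0],"gripper":-1,"rot":[0,0,0]}
  ]
}}

```text
clock: 27.1
position: [0.5064, -0.0807, 0.3689]
tool_rot: [[-0.69, 0.724, -0.0], [0.724, 0.69, 0.0], [0.0, -0.0, -1.0]]
wrist_force: [0.7, 0.4, -0.6]
gripper_width: 0.099
grip_force: 61.1
```

Run:
```python
from h import *
go([*tr(-.014,.058),.37],TA)
```

```text
lin [18.0168 13.4928 -0.1052] rot [-0.0005 -0.0002  0.9268]
lin [18.0168 13.4928 -0.1052] rot [ 0.0003 -0.0006 -2.2148]
```

Scaled: 18 cm is 0.225, 17.2 cm is 0.215, 0.927 rad is 0.2951.

Call:
{"api": "jog_arm", "payload": {
  "commands": [
    {"linear":[0.0125,0.01,0],"rot":[0,0,0.0318],"gripper":-1},
    {"linear":[0.0375,0.0275,0],"rot":[0,0,0.07],"gripper":-1},
    {"linear":[0.0688,0.0513,0],"rot":[0,0,0.1082],"gripper":-1},
    {"linear":[0.1,0.075,0],"rot":[0,0,0.1464],"gripper":-1},
    {"linear":[0.1313,0.0988,0],"rot":[0,0,0.1846],"gripper":-1},
    {"linear":[0.1625,0.1213,0],"rot":[0,0,0.2228],"gripper":-1},
    {"linear":[0.1938,0.145,0],"rot":[0,0,0.2578],"gripper":-1},
    {"linear":[0.215,0.1613,-0.0013],"rot":[0,0,0.2833],"gripper":-1},
    {"linear":[0.225,0.1688,-0.0013],"rot":[0,0,0.2951],"gripper":-1},
    {"linear":[0.225,0.1688,-0.0013],"rot":[0,0,0.2951],"gripper":-1},
    {"linear":[0.225,0.1688,-0.0013],"rot":[0,0,0.2951],"gripper":-1},
    {"linear":[0.225,0.1688,-0.0013],"rot":[0,0,0.2951],"gripper":-1}
  ]
}}

```text
clock: 28.1
position: [0.4798, 0.1423, 0.3699]
tool_rot: [[0.164, 0.986, -0.0], [0.986, -0.164, -0.001], [-0.001, -0.0, -1.0]]
wrist_force: [-0.4, -0.0, -0.6]
gripper_width: 0.098
grip_force: 61.1
```

Call:
{"api": "jog_arm", "payload": {
  "commands": [
    {"linear":[0,0,0],"gripper":-1,"rot":[0,0,0]},
    {"linear":[0,0,0],"gripper":-1,"rot":[0,0,0]},
    {"linear":[0,0,0],"gripper":-1,"rot":[0,0,0]},
    {"linear":[0,0,0],"gripper":-1,"rot":[0,0,0]},
    {"linear":[0,0,0],"gripper":-1,"rot":[0,0,0]},
    {"linear":[0,0,0],"gripper":-1,"rot":[0,0,0]}
  ]
}}

```text
clock: 28.6
position: [0.4794, 0.1438, 0.3703]
tool_rot: [[0.162, 0.987, -0.0], [0.987, -0.162, 0.0], [0.0, -0.0, -1.0]]
wrist_force: [0.1, -0.3, -1.3]
gripper_width: 0.102
grip_force: 61.1
```

Run:
```python
from h import *
go([*tr(-.014,.058),.2433],TA)
s=vision.snapshot("wrist"); pickle.dump(s,open("w8.pkl","wb"))
cv2.imwrite("pics/w8.png",s["color"])
```

```text
lin [-0.0918  0.0496 12.6951] rot [-0.     -0.      0.0018]
lin [-0.0918  0.0496 12.6951] rot [ 0.0001 -0.0001 -3.1398]
```

View pics/w8.png

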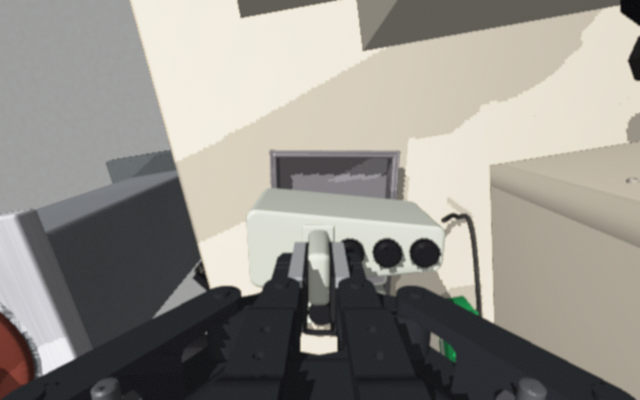

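Three-cap is square with its wide end to −x. I lower it.

Scaled: 12.7 cm is 0.1588, -0.05 cm is -0.0006.

Call:
{"api": "jog_arm", "payload": {
  "commands": [
    {"linear":[-0.0006,0.0006,0.025],"rot":[0,0,0],"gripper":-1},
    {"linear":[-0.0006,0.0006,0.0563],"rot":[0,0,0],"gripper":-1},
    {"linear":[-0.0006,0.0006,0.0813],"rot":[0,0,0],"gripper":-1},
    {"linear":[-0.0006,0.0006,0.1],"rot":[0,0,0],"gripper":-1},
    {"linear":[-0.0006,0.0006,0.1125],"rot":[0,0,0],"gripper":-1},
    {"linear":[-0.0006,0.0006,0.125],"rot":[0,0,0],"gripper":-1},
    {"linear":[-0.0006,0.0006,0.1375],"rot":[0,0,0],"gripper":-1},
    {"linear":[-0.0006,0.0006,0.1475],"rot":[0,0,0],"gripper":-1},
    {"linear":[-0.0006,0.0006,0.1538],"rot":[0,0,0],"gripper":-1},
    {"linear":[-0.0006,0.0006,0.1588],"rot":[0,0,0],"gripper":-1},
    {"linear":[-0.0006,0.0006,0.1588],"rot":[0,0,0],"gripper":-1},
    {"linear":[-0.0006,0.0006,0.1588],"rot":[0,0,0],"gripper":-1}
  ]
}}

```text
clock: 29.65
position: [0.4799, 0.1435, 0.2435]
tool_rot: [[0.162, 0.987, 0.001], [0.987, -0.162, 0.0], [0.0, 0.001, -1.0]]
wrist_force: [-1.1, -0.3, -0.9]
gripper_width: 0.101
grip_force: 61.1
```

Release, rise, and back off toward −y for a final look.

Scaled: -15 cm is -0.1875, -14 cm is -0.175.

Call:
{"api": "jog_arm", "payload": {
  "commands": [
    {"linear":[0,0,0],"rot":[0,0,0],"gripper":0.2},
    {"linear":[0,0,0],"rot":[0,0,0],"gripper":0.2},
    {"linear":[0,0,0],"rot":[0,0,0],"gripper":0.2},
    {"linear":[0,0,0],"rot":[0,0,0],"gripper":0.2},
    {"linear":[0,0,-0.025],"rot":[0,0,0],"gripper":0.2},
    {"linear":[0,0,-0.0625],"rot":[0,0,0],"gripper":0.2},
    {"linear":[0,0,-0.1],"rot":[0,0,0],"gripper":0.2},
    {"linear":[0,0,-0.15],"rot":[0,0,0],"gripper":0.2},
    {"linear":[-0.0375,0,-0.175],"rot":[0,0,0],"gripper":0.2},
    {"linear":[-0.075,0,-0.1875],"rot":[0,0,0],"gripper":0.2},
    {"linear":[-0.125,0,-0.1875],"rot":[0,0,0],"gripper":0.2},
    {"linear":[-0.15,0,-0.1875],"rot":[0,0,0],"gripper":0.2}
  ]
}}

```text
clock: 30.65
position: [0.4595, 0.0208, 0.394]
tool_rot: [[0.167, 0.986, 0.001], [0.986, -0.167, -0.003], [-0.003, 0.002, -1.0]]
wrist_force: [-0.1, -0.3, -0.7]
gripper_width: 0.595
grip_force: 0.0
```

Call:
{"api": "jog_arm", "payload": {
  "commands": [
    {"linear":[0,0,0],"gripper":0.2,"rot":[0,0,0]},
    {"linear":[0,0,0],"gripper":0.2,"rot":[0,0,0]},
    {"linear":[0,0,0],"gripper":0.2,"rot":[0,0,0]},
    {"linear":[0,0,0],"gripper":0.2,"rot":[0,0,0]},
    {"linear":[0,0,0],"gripper":0.2,"rot":[0,0,0]},
    {"linear":[0,0,0],"gripper":0.2,"rot":[0,0,0]}
  ]
}}

```text
clock: 31.15
position: [0.4604, 0.0261, 0.3932]
tool_rot: [[0.16, 0.987, -0.0], [0.987, -0.16, 0.001], [0.001, -0.0, -1.0]]
wrist_force: [0.2, -0.4, 0.8]
gripper_width: 0.597
grip_force: 0.0
```

Run:
```python
from h import *
s=vision.snapshot("wrist"); pickle.dump(s,open("w9.pkl","wb"))
cv2.imwrite("pics/w9.png",cv2.resize(s["color"][0:300,150:500],None,fx=2,fy=2))
```

```text
(no output)
```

View pics/w9.png

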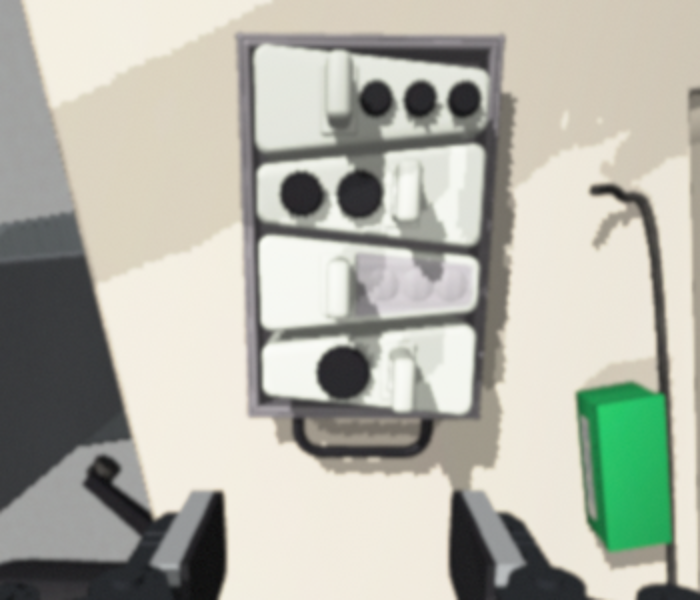

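The row from the handle is one, foil, two, three, alternating and all inside the walls; the gripper is clear.

```bash
python3 -c "
from bench import job
print(job.job_done())"
```

```text
the job is handed in; nothing more can be done
None
```

I packed all four cartridges upright in the tray, alternating head to tail from the handle as single-cap, foil-sealed, two-cap, three-cap, and handed the job in at about 31 s; the hand-in returned no verdict, but the last picture shows them all inside the walls and the gripper clear.

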